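Unlock and start the portable hob by its soft and firm keys

ROBOT

A 6-joint arm with a two-finger parallel gripper is mounted at the origin on the work surface. World frame = base frame: x ahead of the robot, y to its left, z up, the work surface at z = 0. Lengths are in m, angles in rad, forces in N, time in s.
With the tool pointing down it reaches from about 0.225 to 0.875 m from the base axis. Payload 3.4 kg.
Tool frame: the origin (TCP) lies midway between the tips of the shut fingers; the grasp point (between the pads) lies 19 mm behind it (manip.grip_point_offset is the distance from the TCP to the grasp point, in m); z points along the fingers, y is the line along which they close (so a half turn about z gives the same grasp; the last joint's range is limited). The gripper opens to 85 mm and grips with 20 to 120 N. Pads are 22 mm wide; open, the fingers measure 114 mm over their backs; the gripper's body (76 mm by 85 mm) begins 54 mm behind the grasp point. The pads swing forward as they close: fully open they stand 13 mm farther back than shut.
Start: joints at [-1.382, 0.276, 1.505, -0, 1.361, -0.121], TCP at [0.175, -0.548, 0.197] pointing down, gripper open.
Joint ranges: [-2.89, 2.89], [-0.75, 2.08], [0.22, 2.7], [-1.18, 4.32], [0.11, 2.71], [-2.7, 2.7]. Speed limits (rad/s): [2.57, 2.57, 3.14, 3.14, 3.14, 3.14].

INTERFACE

Orientations are given as a unit quaternion [w, x, y, z].
In Python, from rig import manip gives the robot as it stands.
- The arm moves only by the shell command python3 -m handwheel 'ROWS' [FORCE]. ROWS is JSON, a list of rows, each an object with "translation": the shift along the tool's x, y, z in m, a list of three; "angular": the turn, a rotation vector about the tool's x, y, z in degrees, a list of three; "hand": the closure, from 0 (fully open) to 1 (shut). A call has 1 to 10 rows; each row shifts and turns the commanded pose from where the row before left it, along the tool's axes as they then stand; what a row does not reach is not made up. A row lasts 1/12 s, in which the tool goes at most 41.7 mm and 7.16 degrees, less where a joint would pass 70% of its speed; a pose out of reach is approached as far as the arm can. A call with a gripper value outside its range is refused whole. The fingers move at their own pace and stop on an object; FORCE is the grip in N (left out, the last holds). Time passes only in rows, so rows that do not move let the fingers close. It gives the time, the measured TCP pose, the force, the opening and the grip force at its end, in the units of the state.
- manip.get_state(): the state, without advancing time (a new reading comes with each control period).
- manip.get_image(name): name is "scene" or "top"; returns the picture (384x512x3 uint8, red, green, blue); there is no depth.
- manip.camera_info(name): a dict with "camera_matrix" (3x3 intrinsics, pixels), "eye" and "orientation" of the camera in the world. Camera axes: x right, y down, z forward; pixel columns grow to the right and rows downward; lengths in m; the calibration is good to about 2 mm. A picture is of the moment at which its call begins. camera_info takes no time and is no camera call.
- manip.sign_off(): hands the job in; it is judged then, once.
The state is a dict: "clock": time; "qpos": joint angles; "qd": joint speeds; "effort": joint torques, N m; "position": TCP position; "ee_rot": TCP orientation; "contact_force": force on the tool from outside, world axes, zero at the start; "moment": the same for the moment, N m; "width": finger opening in m; "gripper_force": force on a finger pad.
Only numpy, scipy, OpenCV 4.12 (cv2) and the standard library are available. Lean on these libraries where they do the work, as an engineer would, in place of code of your own. Each camera call takes 0.05 s, during which the arm holds its last target. There are 200 camera calls.

TASK

Start the portable hob: press its soft green unlock key down until it clicks and let it come back up, then press its firm red start key down until it clicks and let go. Press only one key at a time, do not press the yellow lamp key, and leave the spice jar standing where it is.

Things in the scene. Friction and masses are not known exactly. Their poses are not given: they have to be found in the camera images.
- unlock_top (a point): Centre of the top face of the soft GREEN unlock key: a round plastic cap 38 mm across, pressed straight down, z up; the point moves with it. It starts to move at about 1 N, clicks at about 5 mm, needs 3 N for its full 8 mm of travel, and springs back. At rest its top is 79 mm above the counter, 12 mm above its black housing ring (54 mm across) and 24 mm above the hob.
- start_top (a point): Centre of the top face of the firm RED start key: same size, heights and housing as the green one, but stiffer: it starts to move at about 3 N, clicks at about 5 mm (some 6.5 N), needs 9 N for its full 8 mm of travel, and springs back. The three keys stand in any order in a row, 80 mm apart, along the front edge (nearest the robot) of a flat hob 360 x 380 x 55 mm, fixed to the counter.
- lamp_top (a point): Centre of the top face of the YELLOW lamp key, not to be pressed: same size, heights and housing, 5 N for its full 8 mm. Also on the hob: a black range knob (top 99 mm above the counter) at the right end of the row seen from the robot, 100 mm from the last key, and a steel pot (top 125 mm above the counter) on the plate behind, at least 85 mm from any key's centre.
- spice_jar: Loose bystander: a spice jar of amber plastic with a white label and a white flip-top cap, 50 mm across and 98 mm high, standing on the counter to the left or right of the hob (a low blue bowl stands on the other side). Origin at the centre of its underside, z up.

How it is judged:
On the way, in this order (a step that is already met when the one before it is completed fails the run):
1. the green unlock key is pressed to its click (more than 5 mm down), the red one up (distance of unlock_top from where it was at the start of the episode above 0.005 m and distance of start_top from where it was at the start of the episode below 0.002 m), for 0.04 s.
2. the green unlock key is back up (distance of unlock_top from where it was at the start of the episode below 0.0015 m), for 0.04 s.
3. the red start key is pressed to its click (more than 5 mm down), the green one up (distance of start_top from where it was at the start of the episode above 0.005 m and distance of unlock_top from where it was at the start of the episode below 0.002 m), for 0.04 s.
At the end, for the whole second after the job is handed in: All three keys are let go and back up (within 1.5 mm of rest), and the spice jar stands still and upright (within 10 degrees) within 20 mm of where it was (distance of each of unlock_top, start_top, lamp_top from where it was at the start of the episode below 0.0015 m and distance of spice_jar from where it was at the start of the episode below 0.02 m and angle between spice_jar's own z axis and vertical below 0.17 rad and linear speed of spice_jar below 0.02 m/s); the robot touches nothing.
It fails at once if the yellow lamp key is pressed (more than 3 mm down) (distance of lamp_top from where it was at the start of the episode above 0.003 m).
It fails at once if the green and red keys are down at once (both more than 3 mm) (distance of each of unlock_top, start_top from where it was at the start of the episode above 0.003 m).
It fails at once if the spice jar is knocked over or pushed more than 20 mm (distance of spice_jar from where it was at the start of the episode above 0.02 m or angle between spice_jar's own z axis and vertical above 0.35 rad).
It also fails if it takes over 38 s, if anything falls off the work surface, if the arm or the gripper's body presses on something with over 40 N, if the wrist force passes 120 N, or if a joint passes its speed limit or range.

## Working session

There is one attempt and no reset: what is moved stays moved. The work goes in short steps, Python scripts to look and compute and a shell command to move; the robot and the scene stay as the last step left them, time stands still between calls to the robot, and variables do not carry over. Pictures are saved under pics/ and viewed, at most 10 in all, crops included, and the job is handed in when it is done.

```bash
mkdir -p pics; cat > h.py <<'E'
import numpy as np, cv2
from rig import manip
from scipy.spatial.transform import Rotation as R
def snap(n,f):
    im=np.array(manip.get_image(n)); cv2.imwrite(f,im[:,:,::-1]); return im
def pix2w(n,u,v,z):
    c=manip.camera_info(n);K=np.array(c["camera_matrix"]);q=c["orientation"];e=np.array(c["eye"])
    Rm=np.array(q) if np.shape(q)==(3,3) else R.from_quat(np.roll(q,-1)).as_matrix()
    d=Rm@np.linalg.solve(K,[u,v,1.]); return e+d*(z-e[2])/d[2]
def st():
    s=manip.get_state(); print({k:np.round(s[k],3).tolist() for k in s}); return s
E
python3 - <<'E'
from h import *
snap("top","pics/t1.png");snap("scene","pics/s1.png");st()
for n in("top","scene"):print(manip.camera_info(n))
E
```

```text
{'clock': 0.1, 'qpos': [-1.382, 0.277, 1.506, -0.0, 1.361, -0.121], 'qd': [0.0, -0.001, -0.003, 0.001, 0.0, 0.001], 'effort': [0.002, -41.77, -24.64, -0.0, 0.006, -0.0], 'position': [0.175, -0.547, 0.197], 'ee_rot': [-0.001, 0.988, 0.154, -0.0], 'contact_force': [-0.348, 0.728, 0.718], 'moment': [-0.023, -0.036, -0.015], 'gripper_force': 0.0, 'width': 0.086}
{'camera_matrix': array([[462.37033132,   0.        , 252.97231109],
       [  0.        , 462.37033132, 195.57305563],
       [  0.        ,   0.        ,   1.        ]]), 'eye': array([0.5113266 , 0.04006814, 1.15987046]), 'orientation': array([-0.02266899,  0.70736662, -0.70611334,  0.02285887])}
{'camera_matrix': array([[474.06535534,   0.        , 254.00223038],
       [  0.        , 474.06535534, 184.69057019],
       [  0.        ,   0.        ,   1.        ]]), 'eye': array([1.14265709, 0.29200335, 0.97524416]), 'orientation': array([-0.15716733,  0.5166318 ,  0.8030365 , -0.2520365 ])}
```

View pics/t1.png

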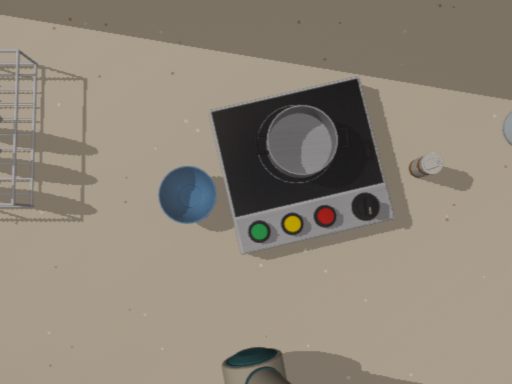

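View pics/s1.png

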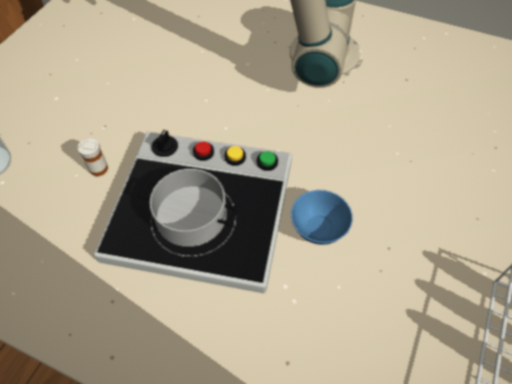

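The top view shows green at (259,231), yellow at (292,224), red at (325,216), the knob at (365,207), the jar at about (425,165) right of the hob and the bowl on the left. The scene view agrees, with green at (268,159) and red at (204,149).

```bash
python3 - <<'E'
from h import *
for n in("top","scene"):
    im=cv2.imread("pics/%s1.png"%n[0]);hsv=cv2.cvtColor(im,cv2.COLOR_BGR2HSV)
    P={}
    for c,seed in dict(green=((259,231),(268,158)),yellow=((292,224),(235,154)),red=((325,216),(204,149))).items():
        u,v=seed[n!="top"]; h=int(hsv[v,u,0])
        d=np.abs((hsv[...,0].astype(int)-h+90)%180-90)
        m=((d<8)&(hsv[...,1]>150)&(hsv[...,2]>60)).astype(np.uint8)
        _,l,s,ce=cv2.connectedComponentsWithStats(m);k=l[v,u]
        P[c]=pix2w(n,*ce[k],.079 if n=="top" else .077);print(n,c,ce[k].round(1),s[k,2:],P[c].round(4))
    print(np.linalg.norm(P["green"]-P["yellow"]),np.linalg.norm(P["red"]-P["yellow"]))
s=manip.get_state();Rm=R.from_quat(np.roll(s["ee_rot"],-1)).as_matrix();print(Rm.round(3))
print(pix2w("top",425,165,.05), pix2w("top",365,207,.099))
E
```

```text
top green [258.9 231.1] [ 15  15 187] [0.4982 0.0259 0.079 ]
top yellow [292.1 223.5] [ 17  16 229] [ 0.516  -0.0516  0.079 ]
top red [325.3 215.6] [ 17  16 220] [ 0.5344 -0.1293  0.079 ]
0.07945304952803268 0.07992074986058872
scene green [267.2 158.7] [ 17  14 176] [0.5016 0.025  0.077 ]
scene yellow [234.7 153.7] [ 18  15 209] [ 0.5201 -0.0525  0.077 ]
scene red [202.9 148.7] [ 17  15 192] [ 0.5378 -0.1299  0.077 ]
0.0796569369409382 0.07935165840617747
[[ 0.952  0.305 -0.   ]
 [ 0.305 -0.952  0.002]
 [ 0.    -0.002 -1.   ]]
[ 0.65765679 -0.37565013  0.05      ] [ 0.55390997 -0.21738507  0.099     ]
```

```bash
python3 -m handwheel '[{"translation":[0.024,-0.022,0],"angular":[0,0,0],"hand":1},{"translation":[0.024,-0.022,0],"angular":[0,0,0],"hand":1},{"translation":[0.024,-0.022,0],"angular":[0,0,0],"hand":1},{"translation":[0.024,-0.022,0],"angular":[0,0,0],"hand":1},{"translation":[0.024,-0.022,0],"angular":[0,0,0],"hand":1},{"translation":[0.024,-0.022,0],"angular":[0,0,0],"hand":1},{"translation":[0.024,-0.022,0],"angular":[0,0,0],"hand":1},{"translation":[0.024,-0.022,0],"angular":[0,0,0],"hand":1},{"translation":[0.024,-0.022,0],"angular":[0,0,0],"hand":1},{"translation":[0.024,-0.022,0],"angular":[0,0,0],"hand":1}]' 40
python3 -m handwheel '[{"translation":[0.024,-0.022,0],"angular":[0,0,0],"hand":1},{"translation":[0.024,-0.022,0],"angular":[0,0,0],"hand":1},{"translation":[0.024,-0.022,0],"angular":[0,0,0],"hand":1},{"translation":[0.024,-0.022,0],"angular":[0,0,0],"hand":1},{"translation":[0.024,-0.022,0],"angular":[0,0,0],"hand":1},{"translation":[0.024,-0.022,0],"angular":[0,0,0],"hand":1},{"translation":[0.024,-0.022,0],"angular":[0,0,0],"hand":1},{"translation":[0.024,-0.022,0],"angular":[0,0,0],"hand":1},{"translation":[0.012,-0.011,0],"angular":[0,0,0],"hand":1},{"translation":[0,0,0],"angular":[0,0,0],"hand":1}]'
python3 - <<'E'
from h import *
s=st();Rm=R.from_quat(np.roll(s["ee_rot"],-1)).as_matrix()
print(Rm.T@(np.array([.4995,.0255,.1])-s["position"]))
E
```

```text
clock: 0.93
position: [0.337, -0.2633, 0.1972]
ee_rot: [-0.0, 0.988, 0.154, -0.0]
contact_force: [0.0, 0.7, -0.6]
width: 0.0002
gripper_force: 0.0
clock: 1.77
position: [0.4753, -0.0217, 0.1969]
ee_rot: [-0.001, 0.988, 0.156, 0.0]
contact_force: [0.5, -1.1, 0.7]
width: 0.0004
gripper_force: 0.0
{'clock': 1.767, 'qpos': [-0.193, 0.126, 1.704, 0.002, 1.312, 1.063], 'qd': [-0.057, -0.017, 0.027, -0.06, 0.016, -0.045], 'effort': [0.961, -31.815, -24.227, 0.236, -0.018, 0.243], 'position': [0.475, -0.022, 0.197], 'ee_rot': [-0.001, 0.988, 0.156, 0.0], 'contact_force': [0.472, -1.116, 0.678], 'moment': [-0.005, 0.064, 0.04], 'gripper_force': 0.0, 'width': 0.0}
[ 0.03751618 -0.03733772  0.09702328]
```

```bash
python3 -m handwheel '[{"translation":[0.019,-0.019,0],"angular":[0,0,0],"hand":1},{"translation":[0.0185,-0.0185,0],"angular":[0,0,0],"hand":1},{"translation":[0,0,0.03],"angular":[0,0,0],"hand":1},{"translation":[0,0,0.03],"angular":[0,0,0],"hand":1},{"translation":[0,0,0.03],"angular":[0,0,0],"hand":1},{"translation":[0,0,0.007],"angular":[0,0,0],"hand":1},{"translation":[0,0,0],"angular":[0,0,0],"hand":1},{"translation":[0,0,0],"angular":[0,0,0],"hand":1}]'
python3 - <<'E'
from h import *
s=st();Rm=R.from_quat(np.roll(s["ee_rot"],-1)).as_matrix()
print(Rm.T@(np.array([.4995,.0255,.079])-s["position"]))
a=snap("top","pics/t2.png");b=snap("scene","pics/s2.png")
f=lambda im,u,v:cv2.resize(im[v-50:v+50,u-65:u+65],None,fx=4,fy=4,interpolation=cv2.INTER_CUBIC)
cv2.imwrite("pics/c2.png",np.vstack([f(a,270,220),f(b,255,150)])[:,:,::-1][100:700])
E
```

```text
clock: 2.43
position: [0.4987, 0.0218, 0.101]
ee_rot: [0.0, 0.988, 0.154, 0.0]
contact_force: [1.0, 0.4, -0.1]
width: -0.0
gripper_force: 0.0
{'clock': 2.433, 'qpos': [-0.096, 0.24, 1.815, -0.0, 1.087, 1.166], 'qd': [0.003, -0.022, -0.035, 0.001, -0.003, 0.001], 'effort': [0.049, -34.848, -20.115, -0.003, 0.092, -0.003], 'position': [0.499, 0.022, 0.101], 'ee_rot': [0.0, 0.988, 0.154, 0.0], 'contact_force': [0.991, 0.384, -0.08], 'moment': [-0.014, -0.059, 0.013], 'gripper_force': 0.0, 'width': -0.0}
[ 0.0019022  -0.00330375  0.0219712 ]
```

View pics/c2.png

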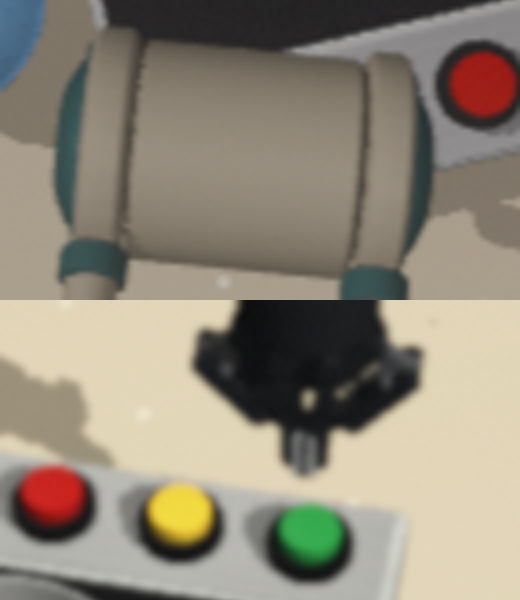

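The scene crop shows the finger tip at about pixel (266,142.5), above and slightly behind the green key at (267,158.7). I'll check that against the calibration.

```bash
python3 - <<'E'
from h import *
c=manip.camera_info("scene");K=np.array(c["camera_matrix"]);Rm=R.from_quat(np.roll(c["orientation"],-1)).as_matrix()
for p in([.4987,.0218,.101],[.4987,.0218,.12],[.4995,.0255,.079],[.4995,.0255,.067]):
    q=K@(Rm.T@(np.array(p)-c["eye"]));print(p,(q[:2]/q[2]).round(1))
E
```

```text
[0.4987, 0.0218, 0.101] [266.7 151.1]
[0.4987, 0.0218, 0.12] [266.8 146. ]
[0.4995, 0.0255, 0.079] [267.8 157.6]
[0.4995, 0.0255, 0.067] [267.7 160.6]
```

```bash
python3 -m handwheel '[{"translation":[0.002,-0.003,0],"angular":[0,0,0],"hand":1},{"translation":[0,0,0],"angular":[0,0,0],"hand":1},{"translation":[0,0,0],"angular":[0,0,0],"hand":1}]'
python3 - <<'E'
from h import *
s=manip.get_state();print(s["position"],s["contact_force"])
b=snap("scene","pics/s3.png")
c=manip.camera_info("scene");K=np.array(c["camera_matrix"]);Rm=R.from_quat(np.roll(c["orientation"],-1)).as_matrix()
q=K@(Rm.T@(s["position"]-c["eye"]));print(q[:2]/q[2])
cv2.imwrite("pics/c3.png",cv2.resize(b[110:180,225:305],None,fx=8,fy=8,interpolation=cv2.INTER_NEAREST)[:,:,::-1])
E
```

```text
clock: 2.78
position: [0.5001, 0.026, 0.1014]
ee_rot: [0.0, 0.988, 0.154, 0.001]
contact_force: [-0.1, -0.7, 0.5]
width: -0.0001
gripper_force: 0.0
[0.50008375 0.02600041 0.10140281] [-0.13548599 -0.73872591  0.48472888]
[268.05446501 151.97727457]
```

View pics/c3.png

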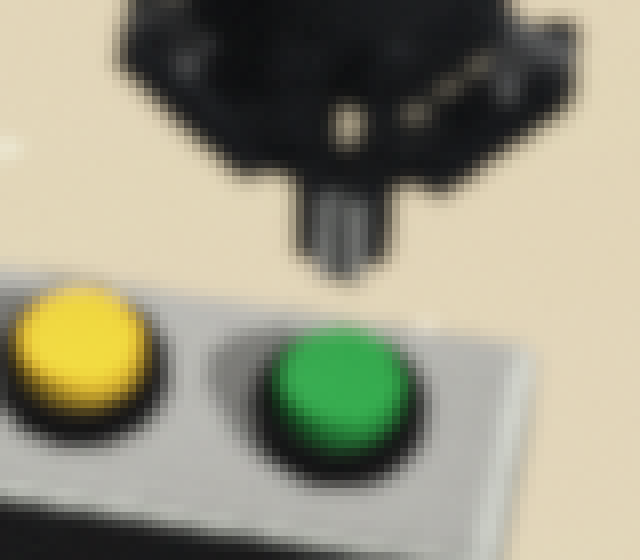

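The tip appears about 8 px above where the TCP should project, so either height or x is off. Before pressing I'll go down to just above the nominal key height and look again.

```bash
python3 -m handwheel '[{"translation":[0,0,0.01],"angular":[0,0,0],"hand":1},{"translation":[0,0,0.008],"angular":[0,0,0],"hand":1},{"translation":[0,0,0],"angular":[0,0,0],"hand":1},{"translation":[0,0,0],"angular":[0,0,0],"hand":1}]'
python3 - <<'E'
from h import *
s=manip.get_state();print(s["position"],s["contact_force"])
b=snap("scene","pics/s4.png")
c=manip.camera_info("scene");K=np.array(c["camera_matrix"]);Rm=R.from_quat(np.roll(c["orientation"],-1)).as_matrix()
q=K@(Rm.T@(s["position"]-c["eye"]));print(q[:2]/q[2])
cv2.imwrite("pics/c4.png",cv2.resize(b[110:180,225:305],None,fx=8,fy=8,interpolation=cv2.INTER_NEAREST)[:,:,::-1])
E
```

```text
clock: 3.17
position: [0.4984, 0.026, 0.0813]
ee_rot: [-0.0, 0.988, 0.154, -0.001]
contact_force: [-0.4, 0.6, 0.3]
width: 0.0001
gripper_force: 0.0
[0.49837235 0.02597921 0.08126239] [-0.41497956  0.64997446  0.27785149]
[268.19581086 156.72873672]
```

View pics/c4.png

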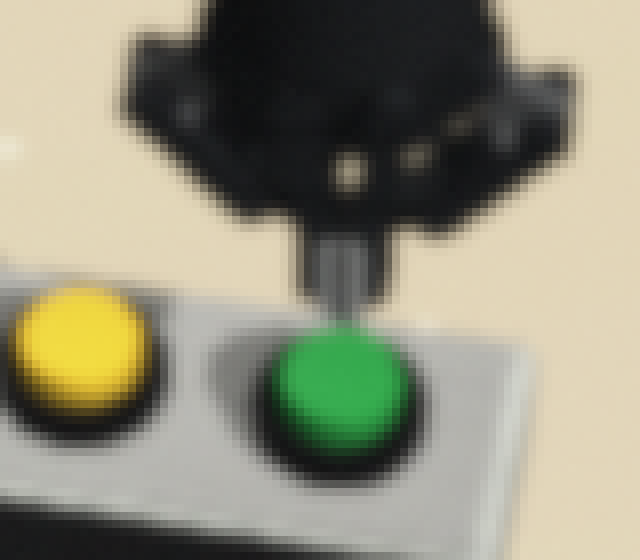

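The tip still sits about 6 px high, at the cap's rear edge. I'll shift 10 mm forward, which stays over the cap under either explanation, and feel downwards in small steps.

```bash
python3 -m handwheel '[{"translation":[0,0,-0.006],"angular":[0,0,0],"hand":1},{"translation":[0.0095,0.003,0],"angular":[0,0,0],"hand":1},{"translation":[0,0,0.004],"angular":[0,0,0],"hand":1},{"translation":[0,0,0],"angular":[0,0,0],"hand":1},{"translation":[0,0,0],"angular":[0,0,0],"hand":1}]'
python3 -m handwheel '[{"translation":[0,0,0.004],"angular":[0,0,0],"hand":1},{"translation":[0,0,0],"angular":[0,0,0],"hand":1},{"translation":[0,0,0],"angular":[0,0,0],"hand":1}]'
python3 -m handwheel '[{"translation":[0,0,0.002],"angular":[0,0,0],"hand":1},{"translation":[0,0,0],"angular":[0,0,0],"hand":1},{"translation":[0,0,0],"angular":[0,0,0],"hand":1}]'
python3 - <<'E'
from h import *
s=manip.get_state();print(s["position"],s["contact_force"])
b=snap("scene","pics/s5.png")
cv2.imwrite("pics/c5.png",cv2.resize(b[110:180,225:305],None,fx=8,fy=8,interpolation=cv2.INTER_NEAREST)[:,:,::-1])
E
```

```text
clock: 3.63
position: [0.5092, 0.026, 0.0841]
ee_rot: [-0.0, 0.988, 0.154, -0.0]
contact_force: [-1.0, 0.5, 0.3]
width: 0.0002
gripper_force: 0.0
clock: 3.88
position: [0.5088, 0.026, 0.08]
ee_rot: [-0.0, 0.988, 0.154, -0.0]
contact_force: [-0.5, 0.4, -0.1]
width: -0.0002
gripper_force: 0.0
clock: 4.13
position: [0.5092, 0.026, 0.0783]
ee_rot: [0.0, 0.988, 0.154, -0.0]
contact_force: [-0.4, 1.1, 1.0]
width: 0.0002
gripper_force: 0.0
[0.50919326 0.02597017 0.07827874] [-0.44242968  1.09374838  1.00240242]
```

View pics/c5.png

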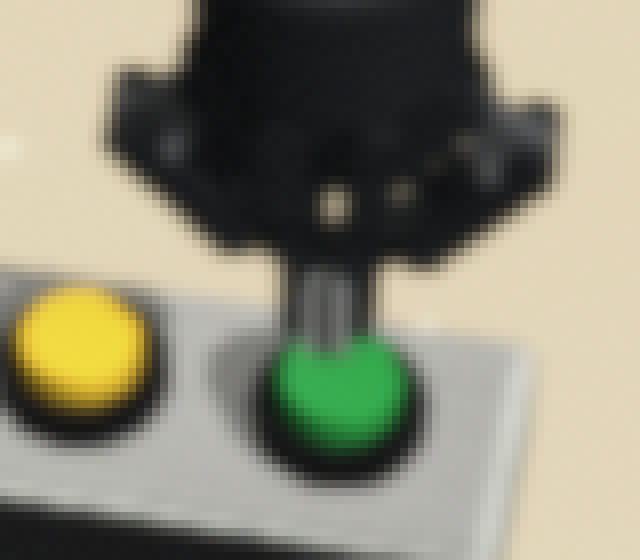

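The tip now overlaps the rear part of the green cap, at about pixel (266,154). I'll keep feeling downwards.

```bash
for i in 1; do :; done
python3 -m handwheel '[{"translation":[0,0,0.002],"angular":[0,0,0],"hand":1},{"translation":[0,0,0],"angular":[0,0,0],"hand":1},{"translation":[0,0,0],"angular":[0,0,0],"hand":1}]'
python3 -m handwheel '[{"translation":[0,0,0.002],"angular":[0,0,0],"hand":1},{"translation":[0,0,0],"angular":[0,0,0],"hand":1},{"translation":[0,0,0],"angular":[0,0,0],"hand":1}]'
python3 - <<'E'
from h import *
s=manip.get_state();print(s["position"],s["contact_force"],s["moment"])
b=snap("scene","pics/s6.png");hsv=cv2.cvtColor(b,cv2.COLOR_RGB2HSV)
for f in("pics/s1.png","pics/s5.png","pics/s6.png"):
    h=cv2.cvtColor(cv2.imread(f),cv2.COLOR_BGR2HSV)
    for lo,hi in((50,80),(22,32)):
        m=(h[...,0]>lo)&(h[...,0]<hi)&(h[...,1]>150)&(h[...,2]>60);m[:140]=0;m[175:]=0;m[:,:220]=0;m[:,285:]=0
        r,c=np.nonzero(m);print(f,len(r),r.min(),r.max(),r.mean().round(2),c.mean().round(2))
E
```

```text
clock: 4.43
position: [0.5092, 0.026, 0.0763]
ee_rot: [0.0, 0.988, 0.154, -0.0]
contact_force: [0.7, 0.3, -0.3]
width: -0.0004
gripper_force: 0.0
clock: 4.68
position: [0.5092, 0.026, 0.0742]
ee_rot: [0.0, 0.988, 0.154, -0.0]
contact_force: [0.4, 0.2, 0.2]
width: 0.0003
gripper_force: 0.0
[0.50916885 0.02595128 0.07422364] [0.41723928 0.15247419 0.21484906] [-0.02575262 -0.03412753  0.00055984]
pics/s1.png 176 152 165 158.66 267.24
pics/s1.png 184 147 160 153.27 234.62
pics/s5.png 160 153 165 159.16 267.31
pics/s5.png 185 146 160 153.15 234.55
pics/s6.png 149 153 165 159.47 267.49
pics/s6.png 190 146 161 153.35 234.61
```

No contact at reported z = 74 mm, so the tip is higher than reported and x is right. I'll re-centre and keep feeling downwards.

```bash
python3 -m handwheel '[{"translation":[-0.0095,-0.003,0],"angular":[0,0,0],"hand":1},{"translation":[0,0,0.003],"angular":[0,0,0],"hand":1},{"translation":[0,0,0.003],"angular":[0,0,0],"hand":1},{"translation":[0,0,0],"angular":[0,0,0],"hand":1},{"translation":[0,0,0],"angular":[0,0,0],"hand":1}]'
python3 - <<'E'
from h import *
s=manip.get_state();print(s["position"],s["contact_force"],s["moment"])
a=snap("scene","pics/s7.png");b=snap("top","pics/t7.png")
f=lambda im,u,v,w:cv2.resize(im[v-35:v+35,u-w:u+w],None,fx=7,fy=7,interpolation=cv2.INTER_NEAREST)
cv2.imwrite("pics/c7.png",f(a,260,145,50)[:,:,::-1])
E
```

```text
clock: 5.15
position: [0.4992, 0.0259, 0.0682]
ee_rot: [0.0, 0.988, 0.154, -0.0]
contact_force: [0.4, 0.2, 0.6]
width: -0.0001
gripper_force: 0.0
[0.4992272  0.02592747 0.06816066] [0.41542093 0.16889897 0.59985   ] [-0.05132358  0.02927782  0.03875299]
```

View pics/c7.png

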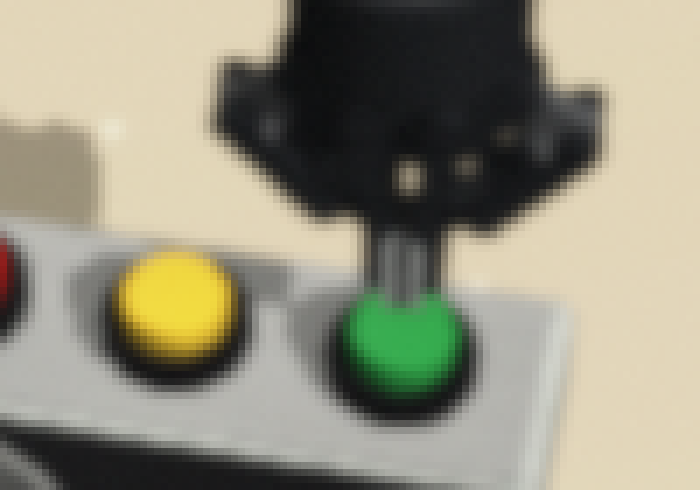

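The tip is at pixel (268,153) with the cap centre at (267.5,158), so it is still above the cap. The gripper's shadow is closing in, and I'll continue down.

```bash
python3 -m handwheel '[{"translation":[0,0,0.002],"angular":[0,0,0],"hand":1},{"translation":[0,0,0.002],"angular":[0,0,0],"hand":1},{"translation":[0,0,0],"angular":[0,0,0],"hand":1},{"translation":[0,0,0],"angular":[0,0,0],"hand":1}]'
python3 -m handwheel '[{"translation":[0,0,0.002],"angular":[0,0,0],"hand":1},{"translation":[0,0,0.002],"angular":[0,0,0],"hand":1},{"translation":[0,0,0],"angular":[0,0,0],"hand":1},{"translation":[0,0,0],"angular":[0,0,0],"hand":1}]'
python3 -m handwheel '[{"translation":[0,0,0.002],"angular":[0,0,0],"hand":1},{"translation":[0,0,0.001],"angular":[0,0,0],"hand":1},{"translation":[0,0,0],"angular":[0,0,0],"hand":1},{"translation":[0,0,0],"angular":[0,0,0],"hand":1}]'
```

```text
clock: 5.58
position: [0.4992, 0.0259, 0.0642]
ee_rot: [-0.0, 0.988, 0.154, -0.0]
contact_force: [-0.1, 0.3, 1.2]
width: -0.0002
gripper_force: 0.0
clock: 5.92
position: [0.4992, 0.0259, 0.0602]
ee_rot: [-0.0, 0.988, 0.154, -0.0]
contact_force: [0.2, -0.5, -0.1]
width: -0.0002
gripper_force: 0.0
clock: 6.25
position: [0.4993, 0.0259, 0.0573]
ee_rot: [0.0, 0.988, 0.154, -0.0]
contact_force: [0.2, -0.5, 0.3]
width: 0.0001
gripper_force: 0.0
```

```bash
python3 -m handwheel '[{"translation":[0,0,0.002],"angular":[0,0,0],"hand":1},{"translation":[0,0,0.001],"angular":[0,0,0],"hand":1},{"translation":[0,0,0],"angular":[0,0,0],"hand":1},{"translation":[0,0,0],"angular":[0,0,0],"hand":1}]'
python3 -m handwheel '[{"translation":[0,0,0.002],"angular":[0,0,0],"hand":1},{"translation":[0,0,0.001],"angular":[0,0,0],"hand":1},{"translation":[0,0,0],"angular":[0,0,0],"hand":1},{"translation":[0,0,0],"angular":[0,0,0],"hand":1}]'
python3 - <<'E'
from h import *
s=manip.get_state();print(s["position"],s["contact_force"],s["moment"])
a=snap("scene","pics/s8.png")
f=lambda im,u,v,w:cv2.resize(im[v-35:v+35,u-w:u+w],None,fx=7,fy=7,interpolation=cv2.INTER_NEAREST)
cv2.imwrite("pics/c8.png",f(a,260,145,50)[:,:,::-1])
E
```

```text
clock: 6.58
position: [0.4993, 0.0259, 0.0543]
ee_rot: [0.0, 0.988, 0.154, -0.0]
contact_force: [0.2, 0.3, -0.1]
width: 0.0
gripper_force: 0.0
clock: 6.92
position: [0.4993, 0.0259, 0.0513]
ee_rot: [0.0, 0.988, 0.154, -0.0]
contact_force: [0.6, -0.7, 0.3]
width: -0.0
gripper_force: 0.0
[0.49925954 0.02591921 0.05126984] [ 0.56228453 -0.65801705  0.30415851] [ 0.07319338 -0.05063155  0.00978563]
```

View pics/c8.png

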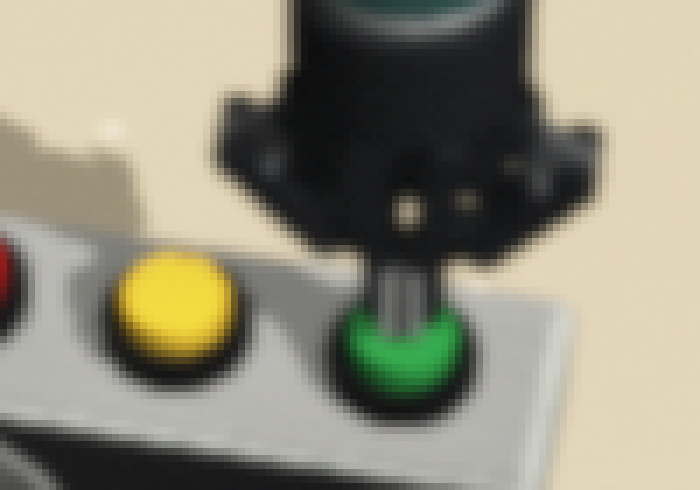

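The tip is over the cap centre at (267.4,158), nearly meeting its shadow, and the key hasn't moved. I'll continue.

```bash
python3 -m handwheel '[{"translation":[0,0,0.002],"angular":[0,0,0],"hand":1},{"translation":[0,0,0.001],"angular":[0,0,0],"hand":1},{"translation":[0,0,0],"angular":[0,0,0],"hand":1},{"translation":[0,0,0],"angular":[0,0,0],"hand":1}]'
python3 -m handwheel '[{"translation":[0,0,0.002],"angular":[0,0,0],"hand":1},{"translation":[0,0,0.001],"angular":[0,0,0],"hand":1},{"translation":[0,0,0],"angular":[0,0,0],"hand":1},{"translation":[0,0,0],"angular":[0,0,0],"hand":1}]'
python3 -m handwheel '[{"translation":[0,0,0.002],"angular":[0,0,0],"hand":1},{"translation":[0,0,0],"angular":[0,0,0],"hand":1},{"translation":[0,0,0],"angular":[0,0,0],"hand":1}]'
```

```text
clock: 7.3
position: [0.4992, 0.0259, 0.0483]
ee_rot: [0.0, 0.988, 0.154, -0.0]
contact_force: [-0.3, 0.4, 1.0]
width: -0.0001
gripper_force: 0.0
clock: 7.63
position: [0.4993, 0.0259, 0.0453]
ee_rot: [0.0, 0.988, 0.154, -0.0]
contact_force: [0.1, -0.3, -0.2]
width: 0.0003
gripper_force: 0.0
clock: 7.88
position: [0.4994, 0.0259, 0.0434]
ee_rot: [0.0, 0.988, 0.154, 0.0]
contact_force: [-0.4, 0.2, 1.4]
width: -0.0003
gripper_force: 0.6
```

```bash
python3 -m handwheel '[{"translation":[0,0,0.002],"angular":[0,0,0],"hand":1},{"translation":[0,0,0],"angular":[0,0,0],"hand":1},{"translation":[0,0,0],"angular":[0,0,0],"hand":1}]'
python3 -m handwheel '[{"translation":[0,0,0.002],"angular":[0,0,0],"hand":1},{"translation":[0,0,0],"angular":[0,0,0],"hand":1},{"translation":[0,0,0],"angular":[0,0,0],"hand":1}]'
```

```text
clock: 8.13
position: [0.4995, 0.0259, 0.0414]
ee_rot: [0.0, 0.988, 0.154, 0.0]
contact_force: [0.2, 0.4, 1.2]
width: 0.0001
gripper_force: 0.8
clock: 8.38
position: [0.4995, 0.0259, 0.0394]
ee_rot: [0.0, 0.988, 0.154, 0.0]
contact_force: [0.0, 0.0, 1.6]
width: 0.0002
gripper_force: 1.1
```

```bash
python3 -m handwheel '[{"translation":[0,0,0.0015],"angular":[0,0,0],"hand":1},{"translation":[0,0,0],"angular":[0,0,0],"hand":1},{"translation":[0,0,0],"angular":[0,0,0],"hand":1}]'
python3 -m handwheel '[{"translation":[0,0,0.0015],"angular":[0,0,0],"hand":1},{"translation":[0,0,0],"angular":[0,0,0],"hand":1},{"translation":[0,0,0],"angular":[0,0,0],"hand":1}]'
python3 - <<'E'
from h import *
a=snap("scene","pics/s9.png")
f=lambda im,u,v,w:cv2.resize(im[v-35:v+35,u-w:u+w],None,fx=7,fy=7,interpolation=cv2.INTER_NEAREST)
cv2.imwrite("pics/c9.png",f(a,260,145,50)[:,:,::-1])
E
```

```text
clock: 8.63
position: [0.4996, 0.0259, 0.0379]
ee_rot: [0.0, 0.988, 0.154, 0.0]
contact_force: [0.9, -0.4, 2.6]
width: -0.0001
gripper_force: 1.3
clock: 8.88
position: [0.4996, 0.0259, 0.0371]
ee_rot: [0.0, 0.988, 0.154, 0.0]
contact_force: [0.1, 0.4, 8.3]
width: -0.0002
gripper_force: 3.8
```

View pics/c9.png

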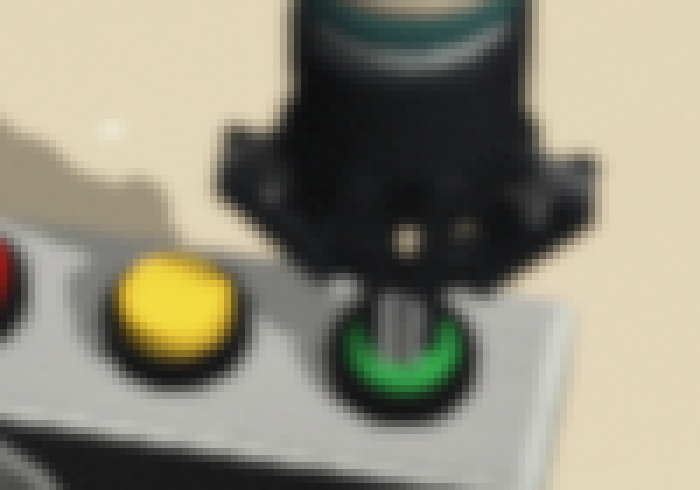

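The green key is fully down: the force rose past 8 N at the stop, the cap is sunk into its ring and yellow is untouched. The tip offset is therefore about 34 mm. I'll lift, let it return and go to red.

```bash
python3 -m handwheel '[{"translation":[0,0,-0.01],"angular":[0,0,0],"hand":1},{"translation":[0,0,-0.02],"angular":[0,0,0],"hand":1},{"translation":[0,0,-0.02],"angular":[0,0,0],"hand":1},{"translation":[0,0,-0.02],"angular":[0,0,0],"hand":1},{"translation":[-0.002,0.0265,0],"angular":[0,0,0],"hand":1},{"translation":[-0.002,0.0265,0],"angular":[0,0,0],"hand":1},{"translation":[-0.002,0.0265,0],"angular":[0,0,0],"hand":1},{"translation":[-0.002,0.0265,0],"angular":[0,0,0],"hand":1},{"translation":[-0.002,0.0265,0],"angular":[0,0,0],"hand":1},{"translation":[-0.0023,0.0267,0],"angular":[0,0,0],"hand":1}]'
python3 -m handwheel '[{"translation":[0,0,0],"angular":[0,0,0],"hand":1},{"translation":[0,0,0],"angular":[0,0,0],"hand":1},{"translation":[0,0,0.02],"angular":[0,0,0],"hand":1},{"translation":[0,0,0.02],"angular":[0,0,0],"hand":1},{"translation":[0,0,0.01],"angular":[0,0,0],"hand":1},{"translation":[0,0,0],"angular":[0,0,0],"hand":1},{"translation":[0,0,0],"angular":[0,0,0],"hand":1}]'
python3 - <<'E'
from h import *
s=manip.get_state();Rm=R.from_quat(np.roll(s["ee_rot"],-1)).as_matrix()
print(Rm.T@(np.array([.5365,-.1295,.045])-s["position"]))
a=snap("scene","pics/s10.png")
f=lambda im,u,v,w:cv2.resize(im[v-45:v+35,u-w:u+w],None,fx=6,fy=6,interpolation=cv2.INTER_NEAREST)
cv2.imwrite("pics/c10.png",f(a,220,145,65)[:,:,::-1])
E
```

```text
clock: 9.77
position: [0.5357, -0.1305, 0.1058]
ee_rot: [-0.0, 0.988, 0.154, -0.001]
contact_force: [0.4, 0.5, 0.0]
width: 0.0002
gripper_force: 0.0
clock: 10.35
position: [0.5356, -0.1285, 0.056]
ee_rot: [-0.0, 0.988, 0.155, -0.001]
contact_force: [-0.9, -0.6, -0.2]
width: -0.0001
gripper_force: 0.0
[0.00060092 0.00124886 0.01101659]
```

View pics/c10.png

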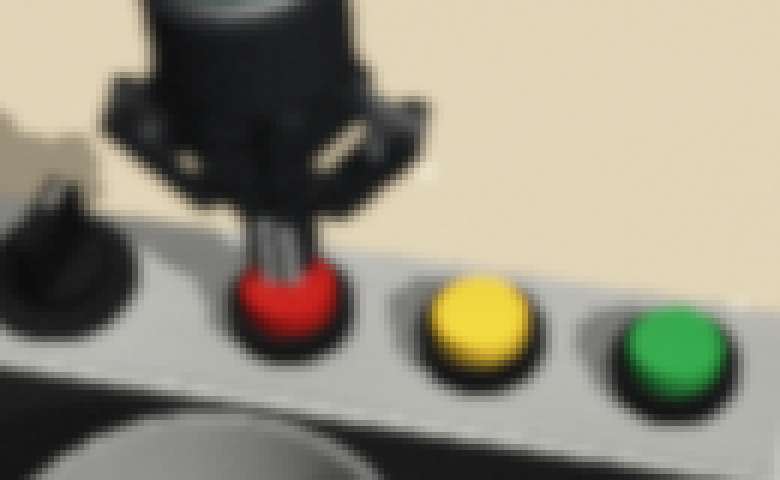

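The tip is above the red cap at crop (285,280), green and yellow are up, and the knob is clear to the left. Now to press.

```bash
python3 -m handwheel '[{"translation":[0.0005,0.001,0.006],"angular":[0,0,0],"hand":1},{"translation":[0,0,0.004],"angular":[0,0,0],"hand":1},{"translation":[0,0,0.003],"angular":[0,0,0],"hand":1},{"translation":[0,0,0.003],"angular":[0,0,0],"hand":1},{"translation":[0,0,0.001],"angular":[0,0,0],"hand":1},{"translation":[0,0,0],"angular":[0,0,0],"hand":1},{"translation":[0,0,0],"angular":[0,0,0],"hand":1}]'
python3 -m handwheel '[{"translation":[0,0,0.0015],"angular":[0,0,0],"hand":1},{"translation":[0,0,0],"angular":[0,0,0],"hand":1},{"translation":[0,0,0],"angular":[0,0,0],"hand":1}]'
```

```text
clock: 10.98
position: [0.5376, -0.1304, 0.0402]
ee_rot: [0.0, 0.988, 0.154, 0.001]
contact_force: [-1.0, 1.5, 7.4]
width: -0.0001
gripper_force: 3.2
clock: 11.23
position: [0.5376, -0.1304, 0.0389]
ee_rot: [0.0, 0.988, 0.154, 0.001]
contact_force: [-0.7, 0.8, 7.7]
width: 0.0
gripper_force: 3.7
```

```bash
python3 -m handwheel '[{"translation":[0,0,0.0015],"angular":[0,0,0],"hand":1},{"translation":[0,0,0],"angular":[0,0,0],"hand":1},{"translation":[0,0,0.0007],"angular":[0,0,0],"hand":1},{"translation":[0,0,0],"angular":[0,0,0],"hand":1},{"translation":[0,0,0],"angular":[0,0,0],"hand":1}]'
python3 -m handwheel '[{"translation":[0,0,-0.01],"angular":[0,0,0],"hand":1},{"translation":[0,0,-0.03],"angular":[0,0,0],"hand":1},{"translation":[0,0,-0.03],"angular":[0,0,0],"hand":1},{"translation":[0,0,-0.03],"angular":[0,0,0],"hand":1},{"translation":[0,0,0],"angular":[0,0,0],"hand":1},{"translation":[0,0,0],"angular":[0,0,0],"hand":1},{"translation":[0,0,0],"angular":[0,0,0],"hand":1}]'
python3 - <<'E'
from h import *
a=snap("scene","pics/s11.png")
for f in("pics/s1.png","pics/s11.png"):
    h=cv2.cvtColor(cv2.imread(f),cv2.COLOR_BGR2HSV)
    for lo,hi,u in((50,80,267),(22,32,235),(-1,6,203)):
        m=(h[...,0]>lo)&(h[...,0]<hi)&(h[...,1]>150)&(h[...,2]>60);m[:140]=0;m[175:]=0;m[:,:u-15]=0;m[:,u+15:]=0
        r,c=np.nonzero(m);print(f,len(r),r.mean().round(2),c.mean().round(2))
d=[cv2.imread(f)[130:185,70:115].astype(int) for f in("pics/s1.png","pics/s11.png")];print("jar diff",np.abs(d[0]-d[1]).max())
E
```

```text
clock: 11.65
position: [0.5376, -0.1304, 0.0371]
ee_rot: [0.0, 0.988, 0.154, 0.001]
contact_force: [-1.1, 0.5, 9.3]
width: -0.0002
gripper_force: 4.7
clock: 12.23
position: [0.5362, -0.13, 0.1352]
ee_rot: [-0.0, 0.988, 0.154, -0.001]
contact_force: [-0.1, 0.2, -0.0]
width: 0.0
gripper_force: 0.0
pics/s1.png 176 158.66 267.24
pics/s1.png 184 153.27 234.62
pics/s1.png 192 148.66 202.91
pics/s11.png 176 158.69 267.16
pics/s11.png 181 153.31 234.66
pics/s11.png 194 148.71 202.87
jar diff 8
```

All three keys are back at rest height, the jar hasn't moved, and the arm is clear.

```bash
python3 -c "
from rig import manip
print(manip.sign_off())"
```

```text
the job is handed in; nothing more can be done
None
```

I pressed the green key to its stop and let it come back up, did the same with the red key, and handed the job in at about 12 s; yellow and the jar showed no movement in the images, and the judge's result was not shown to me.

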